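# Sweep the loose vial caps into the catch tray

## Task

Sweep the three loose screw caps off the raised platform into the catch tray along its near edge, pushing them gently with the closed fingers. Do not pinch or lift the caps, and leave the two capped vials on the platform and the bottle on the bench standing where they are.

Things in the scene. Friction and masses are not known exactly. Their poses are not given: they have to be found in the camera images.
- platform: Fixed raised platform: dark level top, 220 mm (x) by 340 mm (y), 30 mm above the bench, no rims; a catch tray is joined to its near (-x) edge. Origin: on the bench plane under the centre of the top, which spans x -110 to +110, y -170 to +170 mm in its axes. Its x points away from the tray: caps swept along -x drop off the edge at x = -110. Yaw within 0.25 rad of the world.
- tray_in (a point): Centre of the catch tray's inner floor, 4 mm above the bench; axes as the platform. Aluminium tray, inside 105 mm (x) by 330 mm (y), open on the side of the platform's edge, from which its floor is a 26 mm drop; the other three walls are 5 mm thick and 22 mm high from the bench, 8 mm lower than the platform top.
- cap1: Loose white plastic screw cap lying flat on the platform, a ribbed disc 30 mm in diameter and 12 mm high, 10 to 18 g, slides freely. Origin: centre of its underside, z up along its axis; its yaw means nothing. Caps and vials stand in a row in any order, about 62 mm apart along the platform's y (52 at least), none between another and the tray.
- cap2: Loose white plastic screw cap lying flat on the platform, a ribbed disc 30 mm in diameter and 12 mm high, 10 to 18 g, slides freely. Origin: centre of its underside, z up along its axis; its yaw means nothing. Caps and vials stand in a row in any order, about 62 mm apart along the platform's y (52 at least), none between another and the tray.
- cap3: Loose white plastic screw cap lying flat on the platform, a ribbed disc 30 mm in diameter and 12 mm high, 10 to 18 g, slides freely. Origin: centre of its underside, z up along its axis; its yaw means nothing. Caps and vials stand in a row in any order, about 62 mm apart along the platform's y (52 at least), none between another and the tray.
- vial1: Bystander: closed amber glass sample vial with a white cap, standing on the platform, 27 mm in diameter, 55 mm tall, about 45 g. Origin: centre of its underside, z up.
- vial2: Bystander: closed amber glass sample vial with a white cap, standing on the platform, 27 mm in diameter, 55 mm tall, about 45 g. Origin: centre of its underside, z up.
- wash_bottle: Bystander: translucent plastic bottle, 60 mm in diameter, 140 mm tall, standing on the bench to the left (+y) of the platform. Origin: centre of its underside, z up.
Things that resemble listed ones, but are neither listed nor needed, are in the scene too. What is shaped like the cap2 but red is not meant. What is shaped like the cap3 but yellow is not meant.

How it is judged:
By the outcome, as a careful person would: the job done as asked, in the order asked, and still so for the second after the job is handed in, with the robot touching nothing.
It also fails if it takes over 58 s, if anything falls off the work surface, if the arm or the gripper's body presses on something with over 40 N, if the wrist force passes 120 N, or if a joint passes its speed limit or range.

## Robot

A 7-joint arm with a two-finger parallel gripper is mounted at the origin on the work surface. World frame = base frame: x ahead of the robot, y to its left, z up, the work surface at z = 0. Lengths are in m, angles in rad, forces in N, time in s.
With the tool pointing down it reaches from about 0.425 to 0.925 m from the base axis. Payload 6.8 kg.
Tool frame: the origin (TCP) lies at the very end of the fingers, on their centre line; the grasp point (between the pads) lies 19 mm behind it (r.grip_depth is the distance from the TCP to the grasp point, in m); z points along the fingers, x is the direction in which the jaws open and shut, and the axes are right-handed (so a half turn about z gives the same grasp; the last joint's range is limited). The gripper opens to 85 mm and grips with 20 to 120 N. Pads are 22 mm wide; open, the fingers measure 114 mm over their backs; the gripper's body (76 mm by 85 mm) begins 54 mm behind the grasp point. The pads swing forward as they close: fully open they stand 13 mm farther back than shut.
Start: joints at [1.186, 0.477, 0.022, 1.555, -0.011, 1.109, -0.083], TCP at [0.184, -0.649, 0.231] pointing down, gripper open.
Joint ranges: [-2.96, 2.96], [-0.34, 2.1], [-1.41, 1.46], [0.24, 2.44], [-1.37, 4.51], [0.17, 1.92], [-2.96, 2.96]. Speed limits (rad/s): [2.39, 2.39, 3.14, 3.14, 3.14, 3.14, 3.14].

## Interface

Orientations are given as a rotation vector (axis times angle).
In Python, from bench import r gives the robot as it stands.
- The arm moves only by the shell command python3 -m handwheel 'ROWS' [OPENING] [FORCE]. ROWS is JSON, a list of rows, each a list of 6 numbers: the shift along the tool's x, y, z in m, then the turn, a rotation vector about the tool's x, y, z in rad. A call has 1 to 5 rows; each row is the pose to reach, as a shift and turn from the pose measured when the call began, along the tool's axes at that moment; what a row does not reach only later rows make up. A row lasts 1/8 s, in which the tool goes at most 62.5 mm and 10.7 degrees, less where a joint would pass 70% of its speed; a pose out of reach is approached as far as the arm can. A call with a gripper value outside its range is refused whole. OPENING is the opening, from 0 (shut) to 1 (fully open), set as the call begins (- or left out, the last holds). The fingers move at their own pace and stop on an object; FORCE is the grip in N (left out, the last holds). Time passes only in rows, so rows that repeat a pose let the fingers close. It gives the time, the measured TCP pose, the force and the opening at its end, in the units of the state.
- r.get_obs(): the state, without advancing time (a new reading comes with each control period).
- r.grab_frame(name): name is "side" or "top"; returns a dict with "pixels" (480x640x3 uint8, red, green, blue), "K" (3x3 intrinsics, pixels), "rvec" (rotation vector, rad) and "tvec" (3), from world to camera coordinates, as OpenCV has them. Camera axes: x right, y down, z forward; pixel columns grow to the right and rows downward; lengths in m; the calibration is good to about 2 mm. A picture is of the moment at which its call begins. There is no depth.
- r.hand_in(): hands the job in, once; it reports no verdict.
The state is a dict: "clock": time; "joints": joint angles; "qvel": joint speeds; "tau": joint torques, N m; "tcp_pos": TCP position; "orientation": TCP orientation; "contact_force": force on the tool from outside, world axes, zero at the start; "moment": the same for the moment, N m; "grip_width": finger opening in m.
Only numpy, scipy, OpenCV 4.12 (cv2) and the standard library are available. Lean on these libraries where they do the work, as an engineer would, in place of code of your own. Each camera call takes 0.05 s, during which the arm holds its last target. There are 200 camera calls.

## Working session

There is one attempt and no reset: what is moved stays moved. The work goes in short steps, Python scripts to look and compute and a shell command to move; the robot and the scene stay as the last step left them, time stands still between calls to the robot, and variables do not carry over. Pictures are saved under pics/ and viewed, on a budget of 10 in all, crops included, one or two more only if the job needs it, and the job is handed in when it is done.

```bash
mkdir -p pics; ls; python3 - <<'E'
from bench import r
import cv2,pickle
print(r.get_obs())
for n in("top","side"):
    f=r.grab_frame(n); cv2.imwrite(f"pics/{n}0.png",f["pixels"][:,:,::-1]); pickle.dump(f,open(n+".pkl","wb")); print(n,f["K"],f["rvec"],f["tvec"])
E
```

```text
pics
{'clock': 0.0, 'joints': array([ 1.18589945,  0.47777225,  0.02235318,  1.5564506 , -0.01150526,
        1.10933464, -0.08310634]), 'qvel': array([-0.0023667 , -0.0008127 , -0.00053419,  0.00013581, -0.00098316,
       -0.00016027,  0.00150275]), 'tau': array([ 1.73452790e-04, -5.96455872e+01,  1.60830840e+00, -2.81193709e+01,
        1.24768488e-02,  9.39875812e-03,  9.05723027e-06]), 'tcp_pos': array([ 0.184275  , -0.64873375,  0.23034503]), 'orientation': array([-2.50587091e+00,  1.89313591e+00,  2.42470866e-03]), 'contact_force': array([-0.79246247,  0.73663104,  1.19161477]), 'moment': array([-0.00227473, -0.03158534, -0.02359109]), 'grip_width': 0.08543554071913712}
top [[480.87240653   0.         318.29670505]
 [  0.         480.87240653 239.07790891]
 [  0.           0.           1.        ]] [ 2.18328989 -2.17582962  0.10253951] [0.10589064 0.55083696 0.87125626]
side [[532.39603572   0.         314.01338058]
 [  0.         532.39603572 237.84235393]
 [  0.           0.           1.        ]] [ 0.27169764 -2.7520003   1.28857067] [0.56467015 0.02917003 0.95166897]
```

View pics/top0.png

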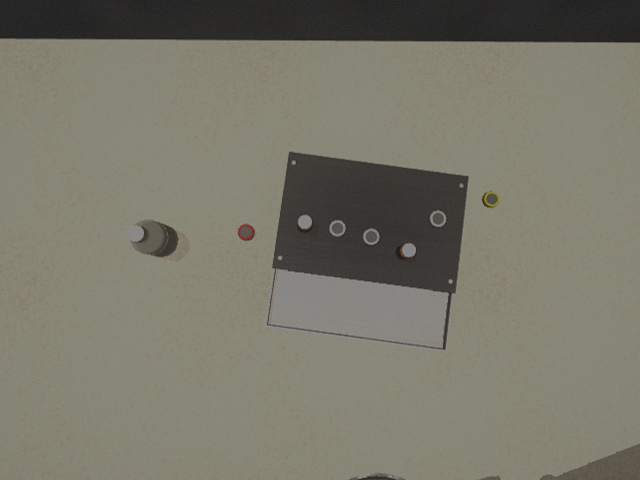

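View pics/side0.png

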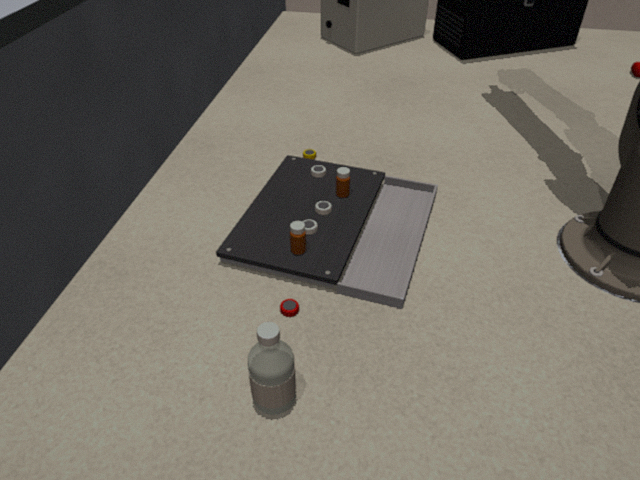

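The top view shows the vials at (305,222) and (408,251). The white discs at (337,228), (371,237) and (438,219) lie on the platform, so they fit cap1–3. The discs at (246,232) and (491,199) are red and yellow and lie on the bench, so they are decoys. Next I'll locate everything and confirm in one enlarged crop.

```bash
cat > h.py <<'E'
import numpy as np,cv2
from scipy.spatial.transform import Rotation as R
def ray(f,uv,z):
    Rm=cv2.Rodrigues(np.array(f["rvec"]))[0]; t=np.array(f["tvec"])
    d=Rm.T@np.linalg.solve(f["K"],[*uv,1.]); c=-Rm.T@t
    return c+d*(z-c[2])/d[2]
def proj(f,p): return cv2.projectPoints(np.array(p,float).reshape(-1,3),np.array(f["rvec"]),np.array(f["tvec"]),f["K"],None)[0][:,0]
def plat(f):
    c=[ray(f,p,.03) for p in((290,153),(468,177),(455,292),(274,268))]
    o=np.mean(c,0); x=(c[0]+c[1]-c[2]-c[3])[:2]; y=(c[0]+c[3]-c[1]-c[2])[:2]
    yaw=np.mean([np.arctan2(x[1],x[0]),np.arctan2(-y[0],y[1])])
    return o,yaw,c
def toP(p,o,yaw): return R.from_euler('z',-yaw).apply(np.array(p)-o)
E
python3 - <<'E'
import pickle; from h import *
f=pickle.load(open("top.pkl","rb")); s=pickle.load(open("side.pkl","rb"))
o,yaw,c=plat(f); print("plat",o,yaw,np.linalg.norm(c[0]-c[1]),np.linalg.norm(c[1]-c[2]),np.linalg.norm(c[0]-c[3]))
im=f["pixels"]; g=im.min(2)
def cen(uv,r=13):
    u,v=uv; w=g[v-r:v+r+1,u-r:u+r+1]; m=(w>75).astype(np.uint8)
    x,y,ww,hh=cv2.boundingRect(m); (cx,cy),rad=cv2.minEnclosingCircle(cv2.findNonZero(m)); return (cx+u-r,cy+v-r),rad
S=s["pixels"].copy()
for n,uv,z in(("v1",(305,222),.085),("capA",(337,228),.042),("capB",(371,237),.042),("v2",(408,251),.085),("capC",(438,219),.042)):
    q,rad=cen(uv); p=ray(f,q,z); print(n,np.round(q,1),round(rad,1),p.round(4),"plat",(toP(p,o,yaw)*1e3).round(1),"side",proj(s,p).round())
print("bottle",ray(f,(137,233),.14), ray(f,(152,237),.07))
a=cv2.resize(im[145:355,225:505],None,fx=2.8,fy=2.8,interpolation=cv2.INTER_CUBIC)
cv2.imwrite("pics/crop.png",a[:,:,::-1])
E
```

```text
plat [0.58233968 0.0087433  0.03      ] -0.13053353702008064 0.3366584521083825 0.2162642922539558 0.21743325693172036
v1 [304.5 221.1] 7.3 [0.5763 0.1322 0.085 ] plat [-22.1 121.7  55. ] side [[298. 224.]]
capA [337. 228.] 8.6 [0.5694 0.0738 0.042 ] plat [-21.3  62.8  12. ] side [[309. 223.]]
capB [371.1 236.2] 8.4 [0.5546 0.0115 0.042 ] plat [-27.9  -0.8  12. ] side [[324. 204.]]
v2 [408.5 249.7] 7.3 [ 0.5271 -0.0482  0.085 ] plat [-47.3 -63.7  55. ] side [[344. 169.]]
capC [437.7 218. ] 8.4 [ 0.5886 -0.1108  0.042 ] plat [  21.7 -117.8   12. ] side [[319. 168.]]
bottle [0.5490323  0.40162641 0.14      ] [0.54899906 0.40103732 0.07      ]
```

View pics/crop.png

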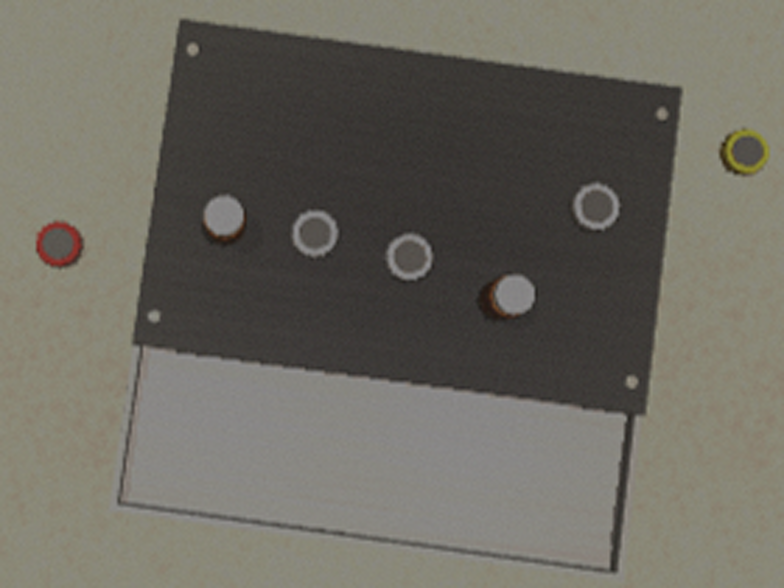

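The crop confirms it: three white open-faced rings on the platform (the caps), two taller amber vials with white tops, and the red and yellow decoys off to the sides. I'll sweep with tool +y along platform −x, starting with cap C.

```bash
cat > go.py <<'E'
# usage: go.py px py z  (platform mm, world z mm): shift/turn in the present tool axes
import sys; from h import *; from bench import r
o=np.array([.58234,.00874,.03]); yaw=-.1305
P=R.from_euler('z',yaw)
def now():
    b=r.get_obs(); T=R.from_rotvec(b["orientation"]); p=b["tcp_pos"]; q=P.inv().apply(p-o)*1e3
    print("clock %.2f plat %s z %.1f F %s w %.3f"%(b["clock"],q[:2].round(1),p[2]*1e3,b["contact_force"].round(1),b["grip_width"])); return b,T,p
b,T,p=now()
if len(sys.argv)>3:
    x,y,z=map(float,sys.argv[1:4]); g=o+P.apply([x/1e3,y/1e3,0]); g[2]=z/1e3
    G=R.from_matrix(P.as_matrix()@np.array([[0,-1,0],[-1,0,0],[0,0,-1.]]))
    print("shift mm",(T.inv().apply(g-p)*1e3).round(1),"turn",(T.inv()*G).as_rotvec().round(4),"joints",b["joints"].round(2))
E
python3 go.py 75 -118 150
```

```text
clock 0.10 plat [-309.1 -703.8] z 230.4 F [ 0.5 -0.4  0.6] w 0.085
shift mm [-385.6 -584.7   81. ] turn [0.0005 0.0016 0.4073] joints [ 1.19  0.48  0.02  1.56 -0.01  1.11 -0.08]
```

```bash
python3 -m handwheel '[[-0.03,-0.045,0,0,0,0.08],[-0.06,-0.09,0,0,0,0.16],[-0.09,-0.135,0,0,0,0.24],[-0.12,-0.18,0,0,0,0.32],[-0.15,-0.225,0,0,0,0.407]]' 0 20; python3 go.py 75 -118 150
```

```text
clock: 0.72
tcp_pos: [0.3606, -0.4414, 0.2304]
orientation: [-2.069, 2.364, 0.003]
contact_force: [0.0, -0.3, -0.4]
grip_width: 0.0
clock 0.72 plat [-161.3 -475.2] z 230.4 F [ 0.  -0.3 -0.4] w 0.000
shift mm [-357.6 -235.5   80.7] turn [ 0.0011  0.0018 -0.0025] joints [ 0.77  0.31  0.01  1.81 -0.    1.02 -0.92]
```

```bash
python3 -m handwheel '[[-0.045,-0.03,0.01,0,0,0],[-0.09,-0.06,0.02,0,0,0],[-0.135,-0.09,0.03,0,0,0],[-0.18,-0.12,0.04,0,0,0],[-0.225,-0.15,0.05,0,0,0]]'; python3 go.py 75 -118 100
```

```text
clock: 1.35
tcp_pos: [0.5397, -0.2367, 0.18]
orientation: [-2.069, 2.364, 0.004]
contact_force: [0.3, -1.0, 1.1]
grip_width: -0.0001
clock 1.35 plat [ -10.3 -248.9] z 180.0 F [ 0.3 -1.   1.1] w -0.000
shift mm [-131.   -85.1   80.1] turn [ 0.0016  0.0018 -0.0026] joints [ 0.39  0.39 -0.1   1.81  0.05  0.94 -1.44]
```

```bash
python3 -m handwheel '[[-0.04,-0.03,0.02,0,0,0],[-0.08,-0.055,0.04,0,0,0],[-0.11,-0.075,0.06,0,0,0],[-0.131,-0.085,0.08,0.0016,0.0018,-0.0026],[-0.131,-0.085,0.08,0.0016,0.0018,-0.0026]]'; python3 go.py 75 -118 36; python3 - <<'E'
from bench import r; import cv2
f=r.grab_frame("side"); cv2.imwrite("pics/s1.png",cv2.resize(f["pixels"][60:300,180:480],None,fx=2.5,fy=2.5)[:,:,::-1])
E
```

```text
clock: 1.98
tcp_pos: [0.6402, -0.1158, 0.0979]
orientation: [2.074, -2.357, -0.005]
contact_force: [1.1, -0.0, -0.0]
grip_width: -0.0002
clock 1.98 plat [  73.6 -116. ] z 97.9 F [ 1.1 -0.  -0. ] w -0.000
shift mm [ 2.1 -1.7 61.9] turn [0.004  0.0007 0.003 ] joints [ 0.17  0.58 -0.12  1.71  0.08  0.85 -1.68]
```

View pics/s1.png

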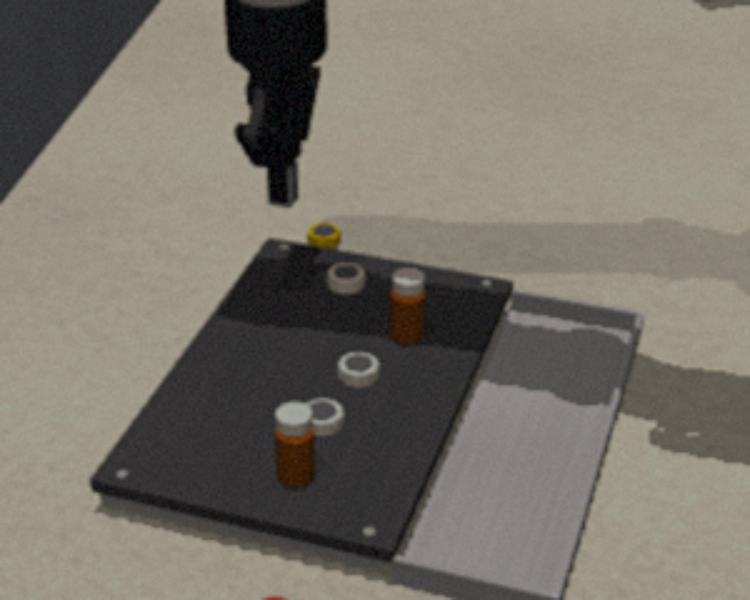

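The closed fingertips are at crop (282,200), behind and above cap C at (346,277), and nothing is in the way. Lowering.

```bash
python3 -m handwheel '[[0.002,-0.002,0.025,0.004,0,0.003],[0.002,-0.002,0.045,0.004,0,0.003],[0.002,-0.002,0.056,0.004,0,0.003],[0.002,-0.002,0.062,0.004,0,0.003],[0.002,-0.002,0.062,0.004,0,0.003]]'; python3 go.py -107 -118 35.5
```

```text
clock: 2.65
tcp_pos: [0.6418, -0.1205, 0.0371]
orientation: [-2.069, 2.364, -0.002]
contact_force: [-0.8, -0.5, 0.2]
grip_width: 0.0001
clock 2.65 plat [  75.7 -120.4] z 37.1 F [-0.8 -0.5  0.2] w 0.000
shift mm [ -1.9 182.7   1.3] turn [-0.0014 -0.0006 -0.0025] joints [ 0.17  0.66 -0.11  1.74  0.1   0.74 -1.7 ]
```

```bash
python3 -m handwheel '[[-0.001,0.01,0.001,0,0,0],[-0.002,0.02,0.001,0,0,0],[-0.002,0.03,0.001,0,0,0],[-0.002,0.04,0.001,0,0,0],[-0.002,0.05,0.001,0,0,0]]'; python3 go.py -107 -118 35.5
```

```text
clock: 3.28
tcp_pos: [0.5919, -0.1119, 0.0363]
orientation: [-2.068, 2.364, -0.003]
contact_force: [-0.2, 0.6, -0.1]
grip_width: -0.0002
clock 3.27 plat [  25.2 -118.3] z 36.3 F [-0.2  0.6 -0.1] w -0.000
shift mm [  0.  132.2   0.5] turn [-0.0019 -0.0006 -0.0025] joints [ 0.17  0.6  -0.11  1.87  0.1   0.68 -1.71]
```

```bash
python3 -m handwheel '[[0,0.01,0.0005,0,0,0],[0,0.02,0.0005,0,0,0],[0,0.03,0.0005,0,0,0],[0,0.04,0.0005,0,0,0],[0,0.05,0.0005,0,0,0]]'; python3 go.py -107 -118 35.5;  python3 - <<'E'
from bench import r; import cv2
f=r.grab_frame("side"); cv2.imwrite("pics/s2.png",cv2.resize(f["pixels"][60:300,180:480],None,fx=2.5,fy=2.5)[:,:,::-1])
E
```

```text
clock: 3.9
tcp_pos: [0.5417, -0.1051, 0.0357]
orientation: [-2.068, 2.364, -0.003]
contact_force: [0.3, -0.5, 0.5]
grip_width: 0.0003
clock 3.90 plat [ -25.4 -118.2] z 35.7 F [ 0.3 -0.5  0.5] w 0.000
shift mm [ 0.  81.6  0. ] turn [-0.0019 -0.0006 -0.0025] joints [ 0.17  0.54 -0.12  1.99  0.11  0.61 -1.72]
```

View pics/s2.png

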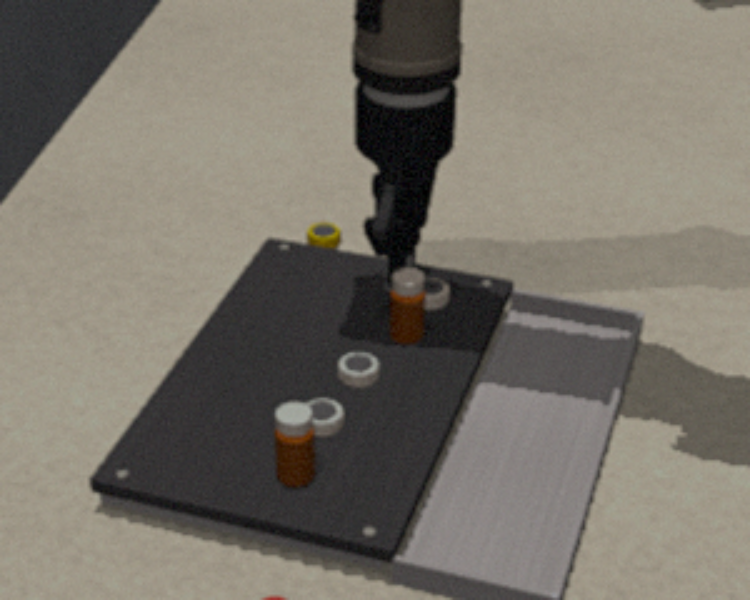

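Cap C is at crop (435,293), ahead of the fingers and beside the vial, and sliding as planned. Continuing over the edge.

```bash
python3 -m handwheel '[[0,0.01,0,0,0,0],[0,0.02,0,0,0,0],[0,0.03,0,0,0,0],[0,0.04,0,0,0,0],[0,0.05,0,0,0,0]]'; python3 -m handwheel '[[0,0.01,0,0,0,0],[0,0.02,0,0,0,0],[0,0.03,0,0,0,0],[0,0.036,0,0,0,0],[0,0.036,0,0,0,0]]'; python3 go.py -107 -118 135;  python3 - <<'E'
from bench import r; import cv2
f=r.grab_frame("side"); cv2.imwrite("pics/s3.png",cv2.resize(f["pixels"][60:300,180:480],None,fx=2.5,fy=2.5)[:,:,::-1])
E
```

```text
clock: 4.58
tcp_pos: [0.4898, -0.0983, 0.0354]
orientation: [2.068, -2.364, 0.001]
contact_force: [-0.1, 1.0, -0.0]
grip_width: -0.0003
clock: 5.2
tcp_pos: [0.4538, -0.0935, 0.0355]
orientation: [2.068, -2.363, 0.001]
contact_force: [-0.2, 0.9, 0.4]
grip_width: -0.0003
clock 5.20 plat [-114.2 -118.1] z 35.5 F [-0.2  0.9  0.4] w -0.000
shift mm [ -0.   -7.2 -99.5] turn [ 0.0003 -0.0009 -0.0025] joints [ 0.17  0.44 -0.12  2.19  0.11  0.51 -1.74]
```

View pics/s3.png

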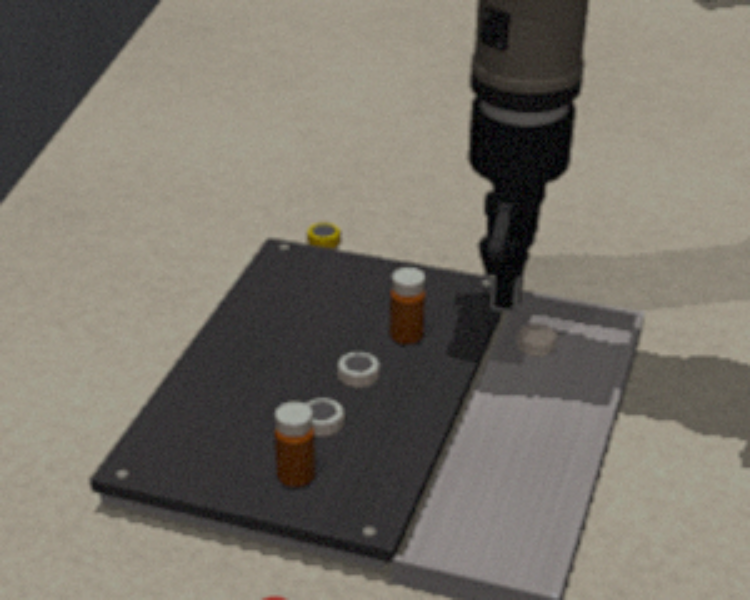

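Cap C is in the tray at crop (537,338). Next is cap B, so I raise and go behind it.

```bash
python3 -m handwheel '[[0,0,-0.03,0,0,0],[0,0,-0.07,0,0,0],[0,0,-0.11,0,0,0],[-0.03,-0.035,-0.11,0,0,0],[-0.06,-0.07,-0.11,0,0,0]]'; python3 go.py 20 -1 100
```

```text
clock: 5.88
tcp_pos: [0.5334, -0.0432, 0.1467]
orientation: [-2.066, 2.365, -0.004]
contact_force: [0.0, -0.6, 0.0]
grip_width: 0.0001
clock 5.88 plat [-41.8 -57.8] z 146.7 F [ 0.  -0.6  0. ] w 0.000
shift mm [-57.1 -61.4  46.8] turn [-0.0028 -0.0008 -0.0041] joints [ 0.1   0.36 -0.16  1.96  0.08  0.83 -1.82]
```

```bash
python3 -m handwheel '[[-0.028,-0.03,0,0,0,0],[-0.057,-0.062,0,0,0,0],[-0.057,-0.062,0.03,0,0,-0.004],[-0.057,-0.062,0.06,0,0,-0.004],[-0.057,-0.062,0.06,-0.003,0,-0.004]]'; python3 go.py 20 -1 36
```

```text
clock: 6.5
tcp_pos: [0.601, 0.0049, 0.0846]
orientation: [2.069, -2.358, -0.004]
contact_force: [-0.4, 0.3, 1.1]
grip_width: -0.0003
clock 6.50 plat [19.  -1.4] z 84.6 F [-0.4  0.3  1.1] w -0.000
shift mm [-0.5 -1.3 48.6] turn [ 0.005  -0.0017  0.0003] joints [ 0.01  0.54 -0.16  1.84  0.12  0.78 -1.91]
```

```bash
python3 -m handwheel '[[0,-0.001,0.02,0.003,0,0],[0,-0.001,0.035,0.003,0,0],[0,-0.001,0.044,0.003,0,0],[0,-0.001,0.048,0.003,0,0],[0,-0.001,0.048,0.003,0,0]]'; python3 go.py -114 -1 35.5
```

```text
clock: 7.12
tcp_pos: [0.6019, 0.0047, 0.0368]
orientation: [2.07, -2.359, -0.0]
contact_force: [0.2, 0.9, -0.1]
grip_width: 0.0004
clock 7.12 plat [19.9 -1.4] z 36.8 F [ 0.2  0.9 -0.1] w 0.000
shift mm [ -0.5 133.9   1.5] turn [ 0.0019 -0.0017  0.0002] joints [-0.    0.6  -0.15  1.86  0.13  0.69 -1.93]
```

```bash
python3 -m handwheel '[[0,0.01,0.001,0,0,0],[0,0.02,0.001,0,0,0],[0,0.03,0.001,0,0,0],[0,0.04,0.001,0,0,0],[0,0.05,0.001,0,0,0]]';python3 -m handwheel '[[0,0.01,0,0,0,0],[0,0.02,0,0,0,0],[0,0.03,0,0,0,0],[0,0.04,0,0,0,0],[0,0.05,0,0,0,0]]'; python3 go.py -114 -1 35.5;  python3 - <<'E'
from bench import r; import cv2
f=r.grab_frame("side"); cv2.imwrite("pics/s4.png",cv2.resize(f["pixels"][60:300,180:480],None,fx=2.5,fy=2.5)[:,:,::-1])
E
```

```text
clock: 7.75
tcp_pos: [0.5516, 0.0113, 0.036]
orientation: [2.071, -2.359, -0.0]
contact_force: [0.2, 0.0, 0.9]
grip_width: 0.0001
clock: 8.38
tcp_pos: [0.5014, 0.0179, 0.0361]
orientation: [2.071, -2.36, -0.0]
contact_force: [0.0, -0.5, -0.2]
grip_width: -0.0
clock 8.38 plat [-81.5  -1.5] z 36.1 F [ 0.  -0.5 -0.2] w -0.000
shift mm [-0.5 32.5  0.6] turn [ 0.0017 -0.0016  0.0002] joints [-0.03  0.49 -0.16  2.1   0.14  0.56 -1.99]
```

View pics/s4.png

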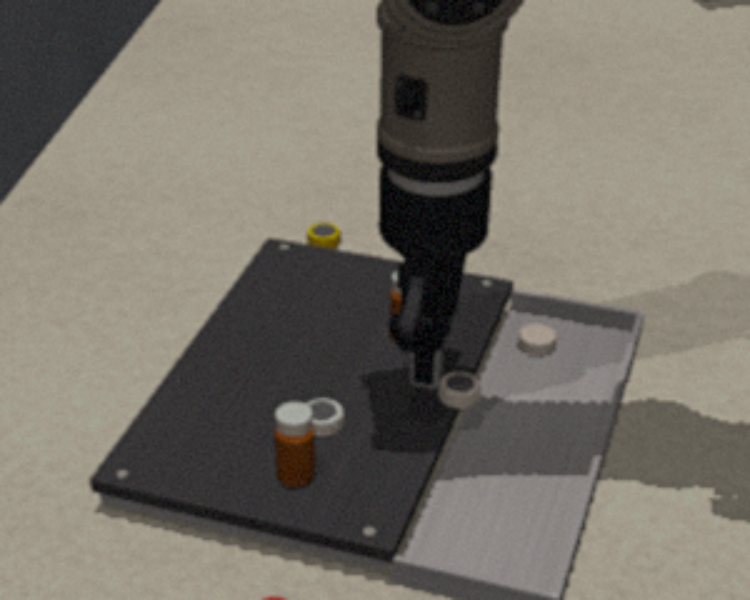

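Cap B is at the edge, crop (460,388). I'll finish the push, raise, and go to cap A.

```bash
python3 -m handwheel '[[0,0.01,0,0,0,0],[0,0.02,0,0,0,0],[0,0.028,0,0,0,0],[0,0.034,0,0,0,0],[0,0.034,0,0,0,0]]'; python3 -m handwheel '[[0,0,-0.03,0,0,0],[0,0,-0.07,0,0,0],[0,0,-0.11,0,0,0],[-0.02,-0.04,-0.11,0,0,0],[-0.04,-0.08,-0.11,0,0,0]]'; python3 go.py 26 63 100
```

```text
clock: 9.05
tcp_pos: [0.4657, 0.0224, 0.036]
orientation: [2.07, -2.358, -0.002]
contact_force: [-0.2, 0.3, 0.8]
grip_width: 0.0001
clock: 9.68
tcp_pos: [0.5524, 0.052, 0.1469]
orientation: [2.071, -2.36, 0.0]
contact_force: [0.6, 0.1, 0.2]
grip_width: -0.0008
clock 9.68 plat [-35.3  39. ] z 146.9 F [0.6 0.1 0.2] w -0.001
shift mm [-24.1 -61.3  46.8] turn [ 0.0011 -0.0018  0.0001] joints [-0.06  0.39 -0.19  1.91  0.1   0.85 -1.99]
```

```bash
python3 -m handwheel '[[-0.012,-0.03,0,0,0,0],[-0.024,-0.061,0,0,0,0],[-0.024,-0.061,0.03,0,0,0],[-0.024,-0.061,0.06,0,0,0],[-0.024,-0.061,0.06,0,0,0]]'; python3 go.py 26 63 36
```

```text
clock: 10.3
tcp_pos: [0.6143, 0.0673, 0.0845]
orientation: [2.068, -2.357, -0.003]
contact_force: [-0.3, 0.9, 0.4]
grip_width: 0.0001
clock 10.30 plat [24.  62.2] z 84.5 F [-0.3  0.9  0.4] w 0.000
shift mm [-0.9 -2.3 48.4] turn [ 0.0058 -0.0033  0.0001] joints [-0.09  0.56 -0.17  1.8   0.13  0.8  -2.02]
```

```bash
python3 -m handwheel '[[-0.001,-0.002,0.02,0.004,0,0],[-0.001,-0.002,0.035,0.004,0,0],[-0.001,-0.002,0.044,0.004,0,0],[-0.001,-0.002,0.048,0.004,0,0],[-0.001,-0.002,0.048,0.004,0,0]]'; python3 -m handwheel '[[0,0.01,0.001,0,0,0],[0,0.02,0.001,0,0,0],[0,0.03,0.001,0,0,0],[0,0.04,0.001,0,0,0],[0,0.05,0.001,0,0,0]]';python3 -m handwheel '[[0,0.01,0,0,0,0],[0,0.02,0,0,0,0],[0,0.03,0,0,0,0],[0,0.04,0,0,0,0],[0,0.05,0,0,0,0]]'; python3 go.py -114 63 35.5
```

```text
clock: 10.92
tcp_pos: [0.6162, 0.068, 0.0366]
orientation: [2.07, -2.359, 0.001]
contact_force: [-0.2, -0.3, -0.6]
grip_width: -0.0002
clock: 11.55
tcp_pos: [0.5659, 0.0746, 0.0358]
orientation: [2.07, -2.359, 0.002]
contact_force: [0.2, 0.1, 0.4]
grip_width: 0.0004
clock: 12.18
tcp_pos: [0.5157, 0.0812, 0.0359]
orientation: [2.07, -2.359, 0.002]
contact_force: [-0.2, 0.1, 1.0]
grip_width: 0.0002
clock 12.18 plat [-75.5  63.2] z 35.9 F [-0.2  0.1  1. ] w 0.000
shift mm [ 0.2 38.5  0.5] turn [ 0.0015 -0.0031  0.0002] joints [-0.14  0.51 -0.16  2.05  0.15  0.59 -2.11]
```

```bash
python3 -m handwheel '[[0,0.01,0,0,0,0],[0,0.02,0,0,0,0],[0,0.03,0,0,0,0],[0,0.038,0,0,0,0],[0,0.038,0,0,0,0]]'; python3 -m handwheel '[[0,0,-0.03,0,0,0],[0,0,-0.07,0,0,0],[0,0,-0.12,0,0,0],[0.0,-0.0,-0.16,0,0,0],[0.05,0,-0.16,0,0,0]]'; python3 -m handwheel '[[0.05,0,0,0,0,0],[0.1,0,0,0,0,0],[0.15,0,0,0,0,0],[0.2,0,0,0,0,0],[0.25,0,0,0,0,0]]'; python3 go.py; python3 - <<'E'
from bench import r; import cv2,pickle
f=r.grab_frame("side"); cv2.imwrite("pics/s5.png",cv2.resize(f["pixels"][60:300,180:480],None,fx=2.5,fy=2.5)[:,:,::-1])
f=r.grab_frame("top"); cv2.imwrite("pics/t5.png",cv2.resize(f["pixels"][145:355,225:505],None,fx=2.8,fy=2.8)[:,:,::-1])
pickle.dump(f,open("top5.pkl","wb"))
E
```

```text
clock: 12.8
tcp_pos: [0.4774, 0.0862, 0.036]
orientation: [2.07, -2.358, 0.001]
contact_force: [-0.9, 1.3, 0.1]
grip_width: 0.0004
clock: 13.42
tcp_pos: [0.4747, 0.0404, 0.1999]
orientation: [-2.077, 2.351, -0.007]
contact_force: [1.7, -0.9, 0.5]
grip_width: 0.0003
clock: 14.05
tcp_pos: [0.4439, -0.2095, 0.2001]
orientation: [-2.077, 2.35, -0.008]
contact_force: [1.0, -1.3, 0.4]
grip_width: -0.0001
clock 14.05 plat [-108.9 -234.4] z 200.1 F [ 1.  -1.3  0.4] w -0.000
```

View pics/s5.png

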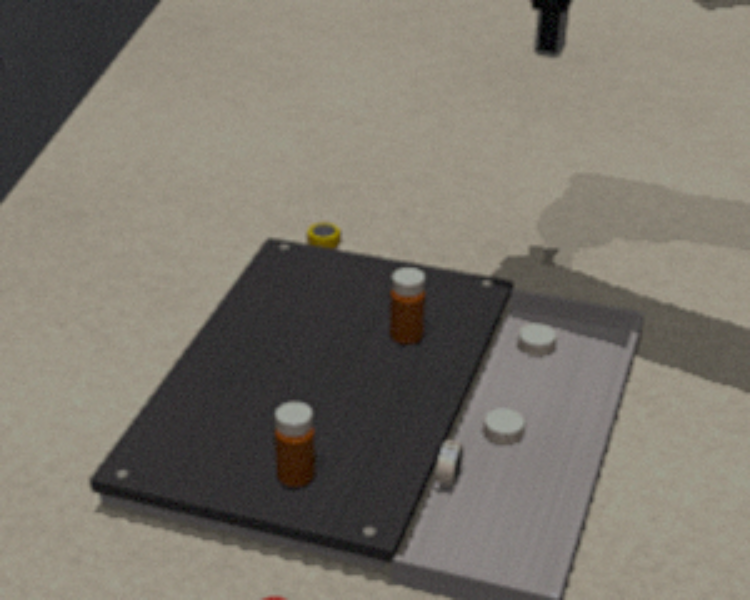

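View pics/t5.png

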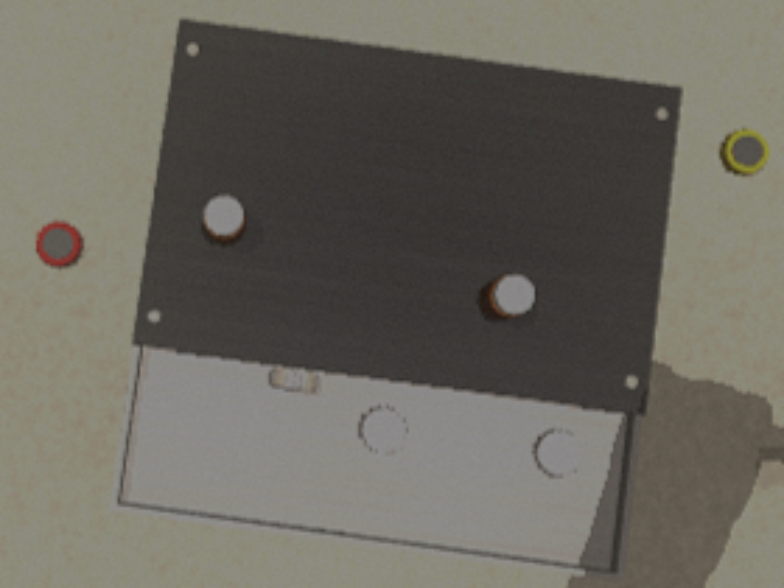

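All three caps are in the tray. Two lie flat at top crop (384,429) and (556,453), and the vials haven't moved. Cap A, at (295,380), stands on its rim against the platform wall. I'd rather tip it flat, by nudging its protruding top 4 mm towards the tray.

```bash
python3 - <<'E'
import pickle; from h import *
f=pickle.load(open("top5.pkl","rb")); s=pickle.load(open("side.pkl","rb"))
o=np.array([.58234,.00874,.03]); yaw=-.1305
for uv in((270,380),(295,380),(320,380),(295,368),(295,393)):
    print(uv,(toP(ray(f,(225+uv[0]/2.8,145+uv[1]/2.8),.034),o,yaw)*1e3).round(1))
for z in(.026,.03,.034): print(z,(toP(ray(s,(360.8,236.4),z),o,yaw)*1e3).round(1))
E
python3 go.py -60 60 110
```

```text
(270, 380) [-120.3   78.2    4. ]
(295, 380) [-118.1   62.     4. ]
(320, 380) [-115.9   45.8    4. ]
(295, 368) [-110.4   63.     4. ]
(295, 393) [-126.5   60.9    4. ]
0.026 [-114.4   50.5   -4. ]
0.03 [-115.5   55.2    0. ]
0.034 [-116.5   59.9    4. ]
clock 14.15 plat [-109.6 -238.9] z 200.0 F [-0.2  1.1  0.1] w 0.000
shift mm [-299.1  -48.5   89.8] turn [-0.0069 -0.0019 -0.0018] joints [ 0.32  0.21  0.    2.02 -0.    0.9  -1.38]
```

```bash
python3 -m handwheel '[[-0.06,-0.01,0,0,0,0],[-0.12,-0.02,0,0,0,0],[-0.18,-0.03,0,0,0,0],[-0.24,-0.03,0,0,0,0],[-0.298,-0.03,0.02,-0.007,0,0]]'; python3 -m handwheel '[[0,0,0.03,0,0,0],[0,0,0.06,0,0,0],[0,0,0.09,0,0,0],[0,0,0.1,0,0,0],[0,0,0.1,0,0,0]]'; python3 go.py -78 62 33
```

```text
clock: 14.78
tcp_pos: [0.5132, 0.0805, 0.1809]
orientation: [-2.069, 2.361, -0.005]
contact_force: [1.4, -0.9, 0.8]
grip_width: -0.0001
clock: 15.4
tcp_pos: [0.5135, 0.0806, 0.0809]
orientation: [-2.069, 2.362, -0.004]
contact_force: [0.1, 1.1, 0.5]
grip_width: 0.0001
clock 15.40 plat [-77.7  62.3] z 80.9 F [0.1 1.1 0.5] w 0.000
shift mm [ 0.3  0.5 47.9] turn [-0.0029 -0.0004 -0.0012] joints [-0.14  0.43 -0.17  2.04  0.11  0.67 -2.08]
```

```bash
python3 -m handwheel '[[0,0,0.02,-0.003,0,0],[0,0,0.035,-0.003,0,0],[0,0,0.044,-0.003,0,0],[0,0,0.048,-0.003,0,0],[0,0,0.0485,-0.003,0,0]]'; python3 go.py -110 62 32
```

```text
clock: 16.02
tcp_pos: [0.5137, 0.0806, 0.0324]
orientation: [2.07, -2.363, 0.0]
contact_force: [1.0, -0.3, -0.0]
grip_width: 0.0001
clock 16.02 plat [-77.4  62.3] z 32.4 F [ 1.  -0.3 -0. ] w 0.000
shift mm [ 0.3 32.6  0.4] turn [-0.     -0.0004 -0.0013] joints [-0.15  0.52 -0.15  2.06  0.14  0.57 -2.1 ]
```

```bash
python3 -m handwheel '[[0,0.01,0.0003,0,0,0],[0,0.02,0.0003,0,0,0],[0,0.03,0.0003,0,0,0],[0,0.038,0.0003,0,0,0],[0,0.045,0.0003,0,0,0]]'; python3 go.py -110 62 32; python3 - <<'E'
from bench import r; import cv2
f=r.grab_frame("side"); cv2.imwrite("pics/s6.png",cv2.resize(f["pixels"][60:300,180:480],None,fx=2.5,fy=2.5)[:,:,::-1])
E
```

```text
clock: 16.65
tcp_pos: [0.4682, 0.0866, 0.0322]
orientation: [2.07, -2.362, 0.0]
contact_force: [-0.1, 0.5, 0.3]
grip_width: 0.0003
clock 16.65 plat [-123.3   62.3] z 32.2 F [-0.1  0.5  0.3] w 0.000
shift mm [  0.3 -13.3   0.2] turn [ 0.0003 -0.0005 -0.001 ] joints [-0.19  0.47 -0.15  2.16  0.14  0.52 -2.15]
```

View pics/s6.png

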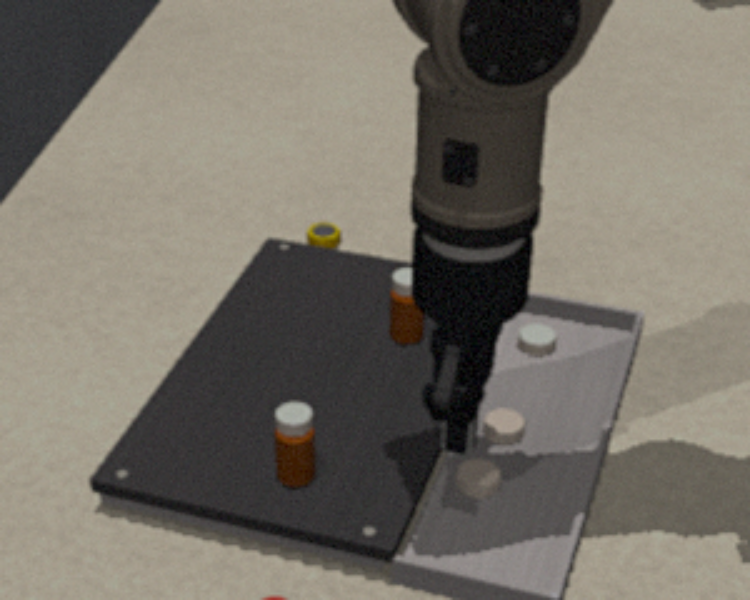

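Cap A has tipped flat and lies in the tray at crop (478,476). I'll raise, back off, and do a final check.

```bash
python3 -m handwheel '[[0,0,-0.03,0,0,0],[0,0,-0.07,0,0,0],[0,0,-0.12,0,0,0],[0,0,-0.16,0,0,0],[0.05,0,-0.16,0,0,0]]'; python3 -m handwheel '[[0.05,0,0,0,0,0],[0.1,0,0,0,0,0],[0.15,0,0,0,0,0],[0.2,0,0,0,0,0],[0.25,0,0,0,0,0]]'; python3 -m handwheel '[[0,0,0,0,0,0],[0,0,0,0,0,0],[0,0,0,0,0,0],[0,0,0,0,0,0]]'; python3 - <<'E'
from bench import r; import cv2,pickle,numpy as np
f=r.grab_frame("top"); cv2.imwrite("pics/t7.png",f["pixels"][:,:,::-1])
a=pickle.load(open("top.pkl","rb"))["pixels"].astype(int); d=abs(f["pixels"]-a).max(2)
for n,(u,v) in dict(v1=(305,222),v2=(408,251),bottle=(148,238)).items(): print(n,d[v-12:v+13,u-12:u+13].mean().round(1))
E
```

```text
clock: 17.32
tcp_pos: [0.4636, 0.0403, 0.1954]
orientation: [-2.075, 2.351, -0.004]
contact_force: [0.5, -1.2, -0.1]
grip_width: 0.0001
clock: 17.95
tcp_pos: [0.4319, -0.2092, 0.1947]
orientation: [-2.075, 2.351, -0.004]
contact_force: [1.4, 0.3, -1.0]
grip_width: -0.0001
clock: 18.45
tcp_pos: [0.4322, -0.208, 0.1946]
orientation: [-2.078, 2.349, -0.004]
contact_force: [0.3, 1.4, -0.1]
grip_width: -0.0001
v1 3.6
v2 3.5
bottle 3.5
```

View pics/t7.png

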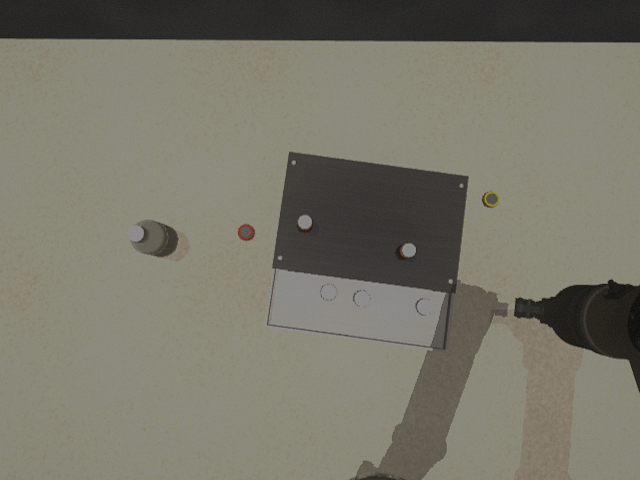

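The three caps lie flat in the tray at (328,292), (362,298) and (425,307). The vials, bottle and decoys haven't moved, and the arm is clear.

```bash
python3 -c "
from bench import r
print(r.hand_in())"
```

```text
the job is handed in; nothing more can be done
None
```

All three white caps are in the catch tray, and I handed the job in at about 18.5 s of the 58 s allowed. I swept each one off the near edge with the closed fingers at about 0.08 m/s, without pinching or lifting any.

One thing went differently: the third cap first landed on its rim against the platform wall. I tipped it flat with a light push on its protruding top.

The last picture shows all three caps flat in the tray, both vials and the bottle unmoved (only image noise compared with the first picture), and the arm clear of everything. The force readings printed after each move stayed under about 2 N. No check failed or disagreed, and the hand-in gave no verdict.

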